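# Release the ratchet and draw back the bread guide's pusher

## Robot

A 7-joint arm with a two-finger parallel gripper is mounted at the origin on the work surface. World frame = base frame: x ahead of the robot, y to its left, z up, the work surface at z = 0. Lengths are in m, angles in rad, forces in N, time in s.
With the tool pointing down it reaches from about 0.425 to 0.875 m from the base axis. Payload 4.7 kg.
Tool frame: the origin (TCP) lies between the finger pads; the fingertips stand ctrl.tip_reach ahead of it and the grasp point (between the pads) lies 5 mm behind it (ctrl.tip_reach is the distance from the TCP to the fingertips, in m); z points along the fingers, y is the direction in which the jaws open and shut (so a half turn about z gives the same grasp; the last joint's range is limited). The gripper opens to 87 mm and grips with 3 to 60 N. Pads are 19 mm wide; open, the fingers measure 117 mm over their backs; the gripper's body (75 mm by 190 mm) begins 51 mm behind the grasp point.
Start: joints at [1.319, 0.321, -0.07, 1.45, 0.023, 1.371, -0.057], TCP at [0.171, -0.627, 0.237] pointing down, gripper open.
Joint ranges: [-2.86, 2.86], [-0.3, 2.09], [-1.38, 1.24], [0.06, 2.45], [-1.56, 4.7], [0.09, 2.05], [-2.69, 2.69]. Speed limits (rad/s): [2.57, 2.57, 3.14, 3.14, 3.14, 3.14, 3.14].

## Interface

Orientations are given as a rotation vector (axis times angle).
In Python, from bench import ctrl gives the robot as it stands.
- The arm moves only by the shell command python3 -m handwheel 'ROWS' [FORCE]. ROWS is JSON, a list of rows, each a list of 7 numbers: the shift along the tool's x, y, z in mm, then the turn, a rotation vector about the tool's x, y, z in rad, then the gripper's target within -1 to 1 (shut at 1, half-way at 0, fully open at -1). In form: [[dx, dy, dz, ax, ay, az, grip], ...]. A call has 1 to 12 rows; each row is the pose to reach, as a shift and turn from the pose commanded when the call began, along the tool's axes at that moment; what a row does not reach only later rows make up. A row lasts 1/8 s, in which the tool goes at most 62.5 mm and 10.7 degrees, less where a joint would pass 70% of its speed; a pose out of reach is approached as far as the arm can. A call with a gripper value outside its range is refused whole. The fingers move at their own pace and stop on an object; FORCE is the grip in N (left out, the last holds). Time passes only in rows, so rows that repeat a pose let the fingers close. It gives the time, the measured TCP pose, the force and the opening at its end, in the units of the state.
- ctrl.get_state(): the state, without advancing time (a new reading comes with each control period).
- ctrl.get_image(name): name is "side" or "top"; returns the picture (480x640x3 uint8, red, green, blue); there is no depth.
- ctrl.camera_model(name): a dict with "mtx" (3x3 intrinsics, pixels), "xyz" and "orientation" of the camera in the world. Camera axes: x right, y up, looking along -z (the intrinsics and any distortion apply to the point x, -y, -z); pixel columns grow to the right and rows downward; lengths in m; the calibration is good to about 2 mm. A picture is of the moment at which its call begins. camera_model takes no time and is no camera call.
- ctrl.close_job(): hands the job in, once; it reports no verdict.
The state is a dict: "time": time; "joint_positions": joint angles; "qd": joint speeds; "joint_torque": joint torques, N m; "position": TCP position; "tool_rot": TCP orientation; "ft_force": force on the tool from outside, world axes, zero at the start; "torque": the same for the moment, N m; "grip_width": opening from 0.0 (shut) to 1.0 (fully open).
Only numpy, scipy, OpenCV 4.12 (cv2) and the standard library are available. Lean on these libraries where they do the work, as an engineer would, in place of code of your own. Each camera call takes 0.05 s, during which the arm holds its last target.

## Task

The larger of the two wooden slicing guides has to be readied for the next loaf. Flip the ratchet lever on its pusher over toward the slotted fence so that the pawl lifts out of the teeth, then draw the pusher fully back to its back stop and let go, leaving the lever flipped. Do not touch the smaller guide.

Things in the scene. Friction and masses are not known exactly. Their poses are not given: they have to be found in the camera images.
- bread_guide: Larger wooden slicing guide, fixed. Board 320 (x) x 150 (y) x 18 mm, origin: centre of underside, z up. All in its frame, mm: slotted fence at x 114..154, tops at z 88; toothed steel rail (10 mm pitch) along y -55; back stop at x -151..-131. Pusher: upright plate across the board, 16 thick, y -30..55, z 19..89, mid at x = -100 + joint pusher; foot (z under 32) to 31 behind it. Free space round the plate.
- pusher (a joint): Slide (m) of the larger guide's pusher along the board's x: 0 = fully back, foot on the back stop; grows toward the fence, limit 0.150; starts at 0.085 to 0.135. Friction 2.5 N, stays where left. Pawl in the teeth: moves only toward the fence (up to 10 mm of play). Lever flipped: moves both ways. It can be pinched by the plate or pushed.
- pawl (a joint): Larger guide's lever (rad), riding on the pusher. 0 to 0.25: pawl in teeth, lever leans to the back stop; 1.2: flipped, leans to the fence. Lean from upright = value - 0.44, positive to +x. Level axle at board x = -100 + joint pusher, y -55, z 55 mm; 8 mm rod, 72 mm from axle to centre of its 20 mm ball. Moves under 1 N; its weight drops it to the side it leans to, past a value of about 0.5.
- small_guide: Smaller slicing guide, to be left alone: same make with its own pusher and lever. Fixed board 220 x 100 x 18 mm, its highest point about 115 mm above the marble; origin at the centre of its underside, x axis toward its slotted fence, z up.

How it is judged:
On the way, in this order (a step that is already met when the one before it is completed fails the run):
1. the larger guide's lever is flipped toward the fence while its pusher is still forward (value of joint pawl above 0.9 rad and value of joint pusher above 0.06 m), for 0.2 s.
2. its pusher is drawn back to the back stop (value of joint pusher below 0.012 m), for 0.2 s.
At the end, for the whole second after the job is handed in: The larger guide's pusher is within 12 mm of its back stop and at rest, and its lever is still flipped toward the fence (joint above 0.9 rad) (value of joint pusher below 0.012 m and value of joint pawl above 0.9 rad and velocity of joint pusher between -0.02 and 0.02 m/s); the robot touches nothing.
It fails at once if the robot touches the smaller guide (more than 2 N) (contact force between small_guide and the arm above 2 N or contact force between small_guide and the fingers above 2 N).
It also fails if it takes over 45 s, if anything falls off the work surface, if the arm or the gripper's body presses on something with over 40 N, if the wrist force passes 120 N, or if a joint passes its speed limit or range.

## Working session

There is one attempt and no reset: what is moved stays moved. The work goes in short steps, Python scripts to look and compute and a shell command to move; the robot and the scene stay as the last step left them, time stands still between calls to the robot, and variables do not carry over. Pictures are saved under pics/ and viewed, and the job is handed in when it is done.

```bash
mkdir -p pics; ls
python3 - <<'E'
from bench import ctrl
import cv2
s=ctrl.get_state();print(s, ctrl.tip_reach)
for n in("side","top"):
    print(n,ctrl.camera_model(n)); cv2.imwrite(f"pics/{n}0.png",ctrl.get_image(n)[:,:,::-1])
E
```

```text
pics
{'time': 0.0, 'joint_positions': array([ 1.31906605,  0.32181449, -0.07006477,  1.45168297,  0.02261441,
        1.37077682, -0.05689999]), 'qd': array([ 1.37567861e-03, -9.77096562e-05,  1.71487067e-04,  1.83370074e-03,
        8.90300314e-04, -5.09956024e-04,  3.41930375e-04]), 'joint_torque': array([ 7.89713722e-04, -4.91278625e+01, -4.04016897e-01, -3.12519658e+01,
       -6.39937911e-02,  4.36598877e-02,  1.49730708e-04]), 'position': array([ 0.17056063, -0.62668039,  0.23546285]), 'tool_rot': array([-3.11203738e+00, -4.16113298e-01,  5.77603299e-04]), 'ft_force': array([-0.20058646, -0.39462229, -0.29167989]), 'torque': array([ 0.02617795, -0.01668821, -0.01803933]), 'grip_width': 0.9982898657097903} 0.014
side {'mtx': array([[435.78776054,   0.        , 317.90615379],
       [  0.        , 435.78776054, 239.65862895],
       [  0.        ,   0.        ,   1.        ]]), 'xyz': array([ 0.23603355, -0.3969721 ,  0.55813854]), 'orientation': array([ 0.72040086, -0.24958676, -0.61903803])}
top {'mtx': array([[496.88564092,   0.        , 318.58031706],
       [  0.        , 496.88564092, 233.64333118],
       [  0.        ,   0.        ,   1.        ]]), 'xyz': array([ 0.42448631, -0.03314743,  0.81989625]), 'orientation': array([ 0.02874257, -0.07346168, -1.57644512])}
```

View pics/side0.png

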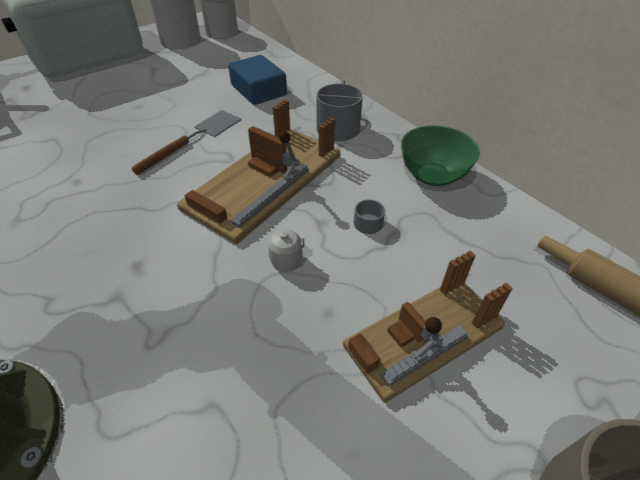

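View pics/top0.png

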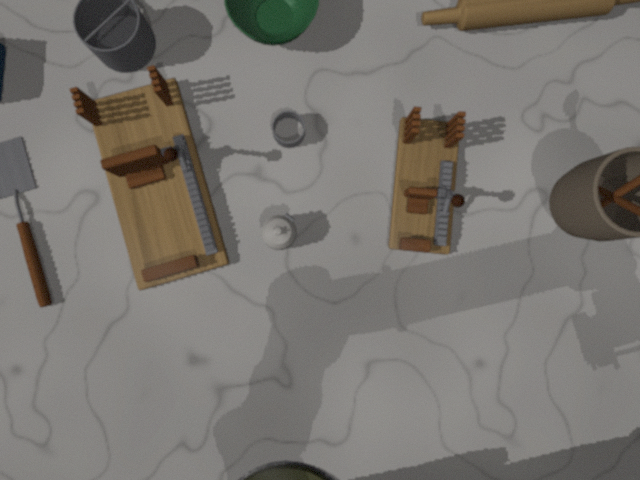

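The side view shows the larger guide at about (260,180) and the smaller one at about (425,330). In the top view the larger guide is on the left, with board corners near (95,90), (178,78), (228,262) and (140,287). Its lever ball is near (170,155), in front of the plate's end.

```bash
cat > h.py <<'E'
import numpy as np, cv2
from scipy.spatial.transform import Rotation as R
from bench import ctrl
def ray(n,u,v):
    m=ctrl.camera_model(n);K=m["mtx"];d=np.array([(u-K[0,2])/K[0,0],-(v-K[1,2])/K[1,1],-1.])
    return m["xyz"],R.from_rotvec(m["orientation"]).apply(d)
def plane(n,u,v,z):
    o,d=ray(n,u,v);return o+d*(z-o[2])/d[2]
def proj(n,p):
    m=ctrl.camera_model(n);K=m["mtx"];q=R.from_rotvec(m["orientation"]).inv().apply(np.array(p)-m["xyz"])
    return np.array([K[0,2]-K[0,0]*q[0]/q[2],K[1,2]+K[1,1]*q[1]/q[2]])
def tri(a,b):
    (o1,d1),(o2,d2)=ray("side",*a),ray("top",*b)
    A=np.stack([d1,-d2],1);t=np.linalg.lstsq(A,o2-o1,rcond=None)[0]
    p,q=o1+d1*t[0],o2+d2*t[1];return (p+q)/2,np.linalg.norm(p-q)
E
python3 - <<'E'
from h import *
im=cv2.imread("pics/top0.png")
c=im[60:310,60:260];cv2.imwrite("pics/topc.png",cv2.resize(c,None,fx=2.4*1,fy=2.4,interpolation=cv2.INTER_CUBIC))
s=cv2.imread("pics/side0.png")
c=s[90:250,170:370];cv2.imwrite("pics/sidec.png",cv2.resize(c,None,fx=3.6,fy=3.6,interpolation=cv2.INTER_CUBIC))
hsv=cv2.cvtColor(im,cv2.COLOR_BGR2HSV)
for p in [(130,220),(170,265),(150,178),(171,155),(195,200),(60,200)]: print(p,hsv[p[1],p[0]])
m=cv2.inRange(hsv,(5,60,40),(25,255,255));m[:,:60]=0;m[:,260:]=0
n,l,st,_=cv2.connectedComponentsWithStats(m);
k=1+np.argmax(st[1:,4]);print(st[k])
w=[plane("top",u,v,.018) for u,v in [(95,90),(178,78),(228,262),(140,287)]]
print(np.round(w,4));print([np.linalg.norm(w[i]-w[i-1]) for i in range(4)])
E
```

```text
(130, 220) [ 17 105 131]
(170, 265) [ 13 116 101]
(150, 178) [ 13 150 100]
(171, 155) [ 14 128  48]
(195, 200) [130   8  96]
(60, 200) [ 12   9 146]
[   70    65   159   225 17216]
[[0.7129 0.3062 0.018 ]
 [0.7334 0.1724 0.018 ]
 [0.4319 0.0895 0.018 ]
 [0.3931 0.2286 0.018 ]]
[np.float64(0.329092041636875), np.float64(0.13541626653209252), np.float64(0.3127380280422296), np.float64(0.14441836331236624)]
```

View pics/topc.png

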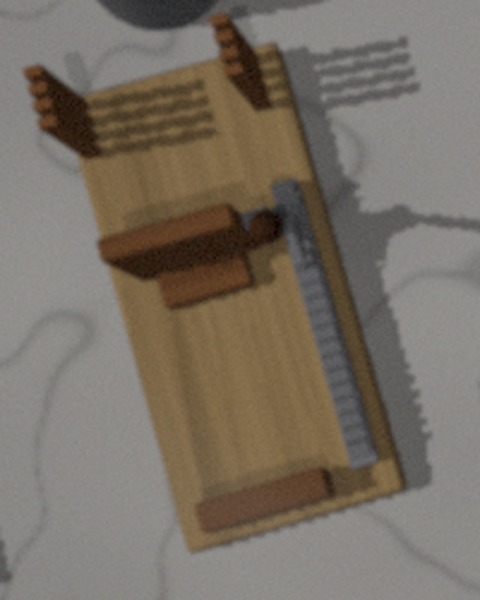

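View pics/sidec.png

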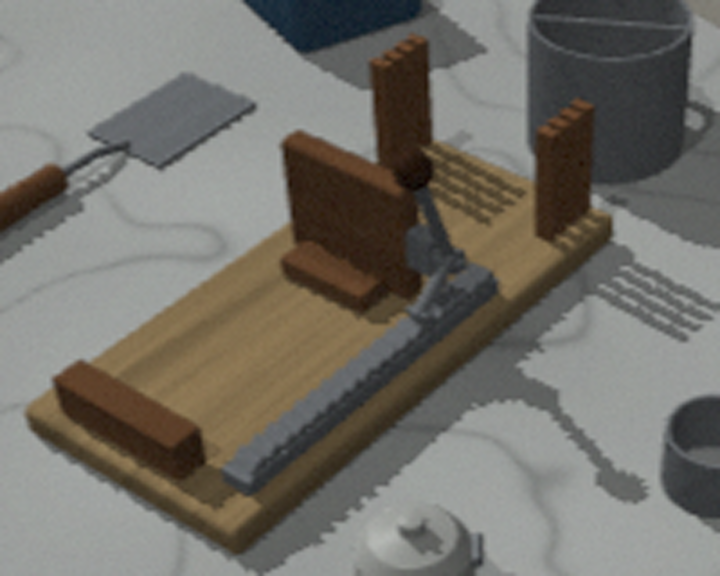

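Run:
```python
from h import *
im=cv2.imread("pics/top0.png")
hsv=cv2.cvtColor(im,cv2.COLOR_BGR2HSV)
m=cv2.inRange(hsv,(5,50,30),(28,255,255));m[:,:60]=0;m[:,260:]=0
n,l,st,_=cv2.connectedComponentsWithStats(m);m=(l==1+np.argmax(st[1:,4])).astype(np.uint8)
c=max(cv2.findContours(m,0,cv2.CHAIN_APPROX_NONE)[0],key=len)[:,0,:].astype(float)
f=lambda x,y:np.array([60+x/2.4,60+y/2.4])
def fit(a,b,z):
    a,b=f(*a),f(*b);d=(b-a)/np.linalg.norm(b-a);r=c-a
    s=r@d;e=np.abs(r[:,0]*d[1]-r[:,1]*d[0]);k=(e<3)&(s>3)&(s<np.linalg.norm(b-a)-3)
    w=np.array([plane("top",u,v,z)[:2]*1000 for u,v in c[k]])
    vx,vy,x,y=cv2.fitLine(w.astype(np.float32),cv2.DIST_HUBER,0,.01,.01).ravel()
    print(k.sum(),np.degrees(np.arctan2(vy,vx)),x,y);return np.array([vx,vy]),np.array([x,y])
L=fit((190,550),(125,310),.018);B=fit((190,550),(402,488),.018);T=fit((100,90),(205,63),.018);Rr=fit((402,488),(310,140),.0)
def X(p,q): t=np.linalg.solve(np.stack([p[0],-q[0]],1),q[1]-p[1]);return p[1]+t[0]*p[0]
P=dict(LB=X(L,B),LT=X(L,T),RB=X(Rr,B),RT=X(Rr,T))
print(P);g=np.linalg.norm
print(g(P['LB']-P['LT']),g(P['RB']-P['RT']),g(P['LB']-P['RB']),g(P['LT']-P['RT']))
g2=lambda x,y:np.array([170+x/3.6,90+y/3.6])
print("ball",tri(g2(411,170),f(263,229)))
# plate top: left back corner and right front
print("plate backleft",tri(g2(285,140),f(100,243)))
for q in [(100,243),(104,252),(232,206),(245,222)]:print(q,plane("top",*f(*q),.089))
```

```text
94 16.194319 468.89023 254.48183
82 -73.920815 409.18756 159.64578
38 -73.87053 710.4085 260.27078
139 16.343004 549.5202 125.84258
{'LB': array([388.57513, 231.15677], dtype=float32), 'LT': array([693.2401, 319.6374], dtype=float32), 'RB': array([429.10855,  90.53363], dtype=float32), 'RT': array([733.6681 , 179.84126], dtype=float32)}
317.25317 317.38364 146.3483 145.52449
ball (array([0.58371681, 0.15506823, 0.12206571]), np.float64(0.004880660610161269))
plate backleft (array([0.58040505, 0.26743888, 0.08271929]), np.float64(0.0030666386727610717))
(100, 243) [0.5804312 0.2641877 0.089    ]
(104, 252) [0.57485124 0.26165115 0.089     ]
(232, 206) [0.60338284 0.18434018 0.089     ]
(245, 222) [0.59339575 0.176272   0.089     ]
```

Board yaw is about 16.2° and its centre about (0.561, 0.205). The fitted size is 317x146 mm against 320x150 true. The ball is at board (8,-55,122), where it should have y -55 and height about 124. The plate's mid is near board x 29, so the pusher is at about 0.13. I'll work out the rows for getting behind the ball.

```bash
cat >> h.py <<'E'
YAW=np.radians(16.2);C=np.array([.5611,.2053,0])
def b2w(x,y,z): return C+R.from_rotvec([0,0,YAW]).apply(np.array([x,y,z])/1000)
def w2b(p): return R.from_rotvec([0,0,-YAW]).apply(np.array(p)-C)*1000
def shift(p):  # tool mm from measured pose
    s=ctrl.get_state();return np.round(R.from_rotvec(s["tool_rot"]).inv().apply(np.array(p)-s["position"])*1000,1)
def want():  # turn to have tool x=board x, down
    s=ctrl.get_state();G=R.from_rotvec([0,0,YAW])*R.from_rotvec([np.pi,0,0])
    return np.round((R.from_rotvec(s["tool_rot"]).inv()*G).as_rotvec(),3)
E
python3 - <<'E'
from h import *
print(want());print(shift([.41,-.24,.26]));print(shift(b2w(-45,-55,240)));print(shift(b2w(-45,-55,119)))
print(w2b(plane("top",455,200,.1)))
E
```

```text
[-0.002  0.    -0.017]
[ 332.6 -310.3  -23.9]
[ 551.3 -644.5   -3.4]
[ 551.4 -644.3  117.6]
[-168.05404184 -430.33818247  100.        ]
```

```bash
python3 -m handwheel '[[42,-39,-10,0,0,0,1],[83,-78,-20,0,0,0,1],[125,-116,-24,0,0,0,1],[166,-155,-24,0,0,0,1],[208,-194,-24,0,0,0,1],[250,-233,-24,0,0,0,1],[291,-271,-24,0,0,0,1],[333,-310,-24,0,0,0,1],[333,-310,-24,0,0,0,1]]' 10
```

```text
time: 1.23
position: [0.413, -0.2357, 0.2606]
tool_rot: [-3.111, -0.431, -0.001]
ft_force: [-1.1, 0.2, 0.6]
grip_width: 0.062
```

Run:
```python
from h import *
print(want());print(shift(b2w(-45,-55,240)),ctrl.get_state()["joint_positions"].round(2))
```

```text
[-0.001 -0.001 -0.008]
[ 217.7 -328.8   21. ] [ 0.92 -0.05 -0.43  1.82 -0.02  1.37 -0.81]
```

```bash
python3 -m handwheel '[[31,-47,3,0,0,0,1],[62,-94,6,0,0,0,1],[93,-141,9,0,0,0,1],[124,-188,12,0,0,0,1],[155,-235,15,0,0,0,1],[187,-282,18,0,0,0,1],[218,-329,21,0,0,-0.008,1],[218,-329,21,0,0,-0.008,1],[218,-329,21,0,0,-0.008,1]]'
```

```text
time: 2.35
position: [0.5345, 0.1325, 0.2388]
tool_rot: [3.112, 0.427, -0.002]
ft_force: [-0.2, -0.6, -1.1]
grip_width: 0.007
```

Run:
```python
from h import *
print(want());print(shift(b2w(-45,-55,119)),ctrl.get_state()["joint_positions"].round(2))
for n in("side","top"):
    cv2.imwrite(f"pics/{n}1.png",ctrl.get_image(n)[:,:,::-1])
```

```text
[ 0.001  0.002 -0.01 ]
[  1.   -7.5 119.8] [ 0.47  0.19 -0.85  1.67  0.15  1.35 -1.7 ]
```

View pics/side1.png

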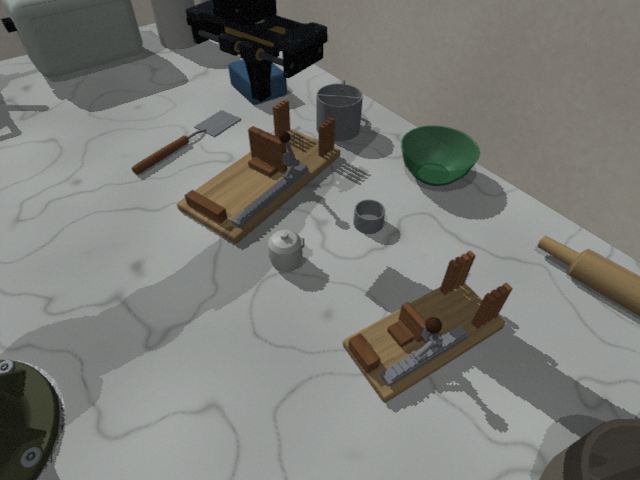

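View pics/top1.png

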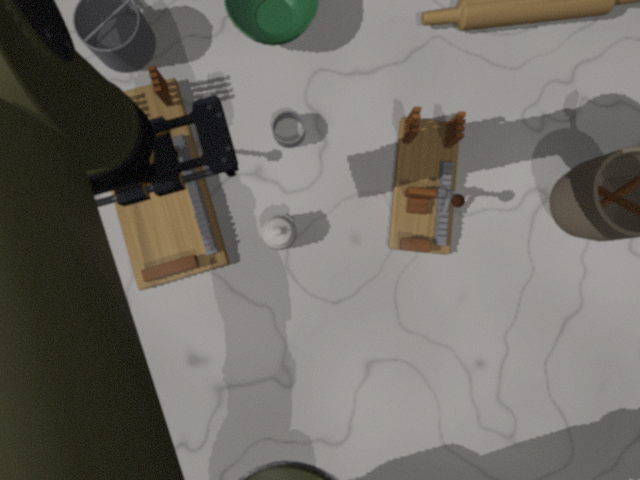

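The side view has the closed fingers at about (262,92), above and behind the lever ball at (285,137). The guide itself hasn't moved. Next I descend, correct the 7 mm lateral offset, and look again.

```bash
python3 -m handwheel '[[0,-7,40,0,0,-0.01,1],[0,-7,80,0,0,-0.01,1],[0,-7,110,0,0,-0.01,1],[0,-7,120,0,0,-0.01,1],[0,-7,120,0,0,-0.01,1],[0,-7,120,0,0,-0.01,1]]'
python3 - <<'E'
from h import *
s=ctrl.get_state();print(want(),w2b(s["position"]),s["ft_force"])
for n in("side","top"):
    im=ctrl.get_image(n)[:,:,::-1];
    cv2.imwrite(f"pics/{n}2.png",cv2.resize(im[70:250,150:370],None,fx=3.3,fy=3.3) if n=="side" else im)
E
```

```text
time: 3.2
position: [0.5337, 0.1407, 0.121]
tool_rot: [3.11, 0.443, 0.004]
ft_force: [-0.0, 0.1, 0.4]
grip_width: 0.005
[ 0.001 -0.002  0.   ] [-44.35075714 -54.36477036 121.01384186] [-0.03874038  0.14576934  0.38091899]
```

View pics/side2.png

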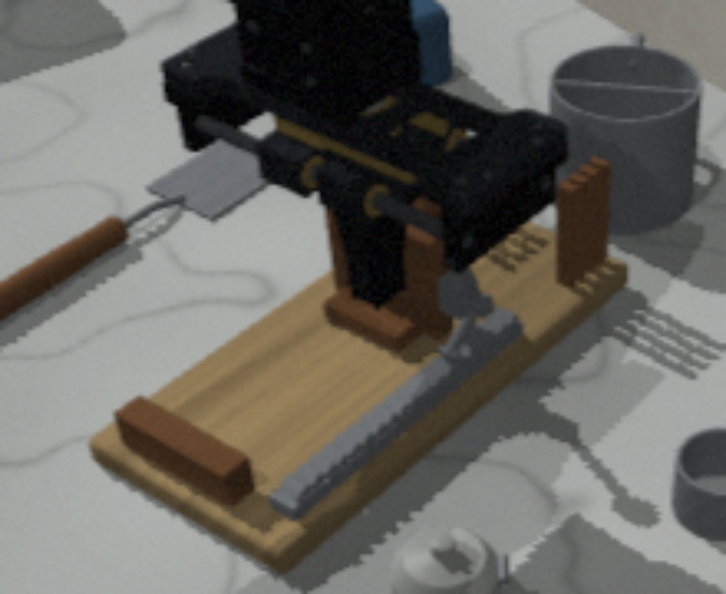

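```bash
python3 -m handwheel '[[15,0,2,0,0,0,1],[27,0,2,0,0,0,1],[37,0,2,0,0,0,1],[47,0,2,0,0,0,1],[57,0,2,0,0,0,1],[66,0,2,0,0,0,1],[75,0,2,0,0,0,1],[82,0,2,0,0,0,1],[86,0,2,0,0,0,1],[86,0,2,0,0,0,1]]'; python3 -m handwheel '[[-15,0,0,0,0,0,1],[-15,0,-30,0,0,0,1],[-15,0,-80,0,0,0,1],[-15,-10,-120,0,0,0,1],[-15,-10,-130,0,0,0,1]]'
python3 - <<'E'
from h import *
s=ctrl.get_state();print(want(),w2b(s["position"]),s["ft_force"])
for n in("side","top"):
    im=ctrl.get_image(n)[:,:,::-1];
    cv2.imwrite(f"pics/{n}3.png",cv2.resize(im[70:250,150:370],None,fx=3.3,fy=3.3) if n=="side" else im)
E
```

```text
time: 4.55
position: [0.6153, 0.165, 0.1175]
tool_rot: [-3.11, -0.444, 0.0]
ft_force: [-0.5, 1.1, -0.6]
grip_width: 0.008
time: 5.18
position: [0.5985, 0.1722, 0.2509]
tool_rot: [-3.109, -0.447, -0.008]
ft_force: [0.0, 0.4, -0.1]
grip_width: 0.007
[ 0.    -0.005  0.003] [ 26.65421045 -42.25709699 250.86167676] [ 0.04556293  0.37470893 -0.11099693]
```

View pics/side3.png

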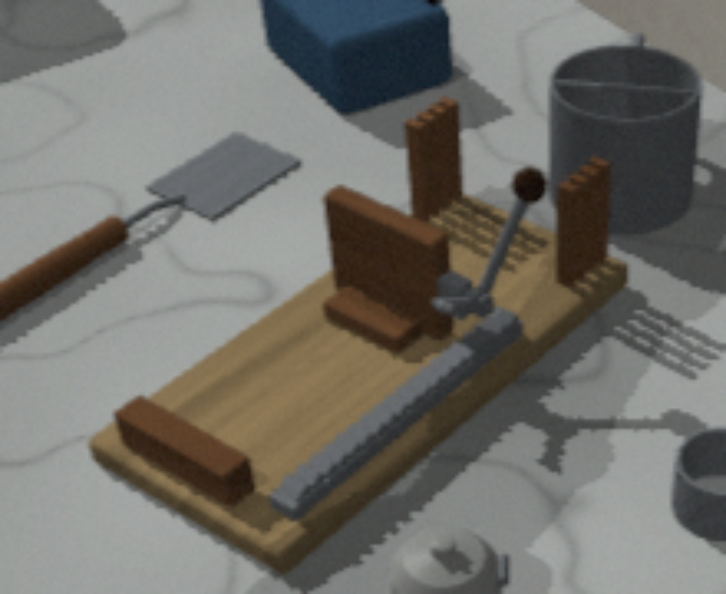

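The lever is now leaning to the fence, with the ball at crop (529,184). I'll check its lean and where the plate is.

Run:
```python
from h import *
g=lambda x,y:(150+x/3.3,70+y/3.3)
o,d=ray("side",*g(529,184));ob=w2b(o);db=w2b(o+d)-ob
print("ball",ob+db*(-55-ob[1])/db[1])
for q in [(330,190),(338,187),(447,243),(437,244)]: print(q,w2b(plane("side",*g(*q),.089)))
print(shift(b2w(70,12,240)),shift(b2w(70,12,80)))
```

```text
ball [ 86.65367104 -55.         105.46457589]
(330, 190) [32.2718729  49.95435223 89.        ]
(338, 187) [37.42863491 48.35335735 89.        ]
(447, 243) [ 32.07627388 -38.53961957  89.        ]
(437, 244) [ 27.97348217 -34.67620768  89.        ]
[ 44.1 -55.8   8.4] [ 43.8 -55.9 168.4]
```

```bash
python3 -m handwheel '[[25,-28,0,0,0,0,1],[49,-56,0,0,0,0.003,1],[49,-56,40,0,0.0,0.003,1],[49,-56,85,0,0.0,0.003,1],[49,-56,130,0,0.0,0.003,1],[49,-56,155,0,0.0,0.003,1],[49,-56,168,0,0.0,0.003,1],[49,-56,168,0,0.0,0.003,1],[49,-56,168,0,0.0,0.003,1]]'
python3 - <<'E'
from h import *
s=ctrl.get_state();print(want(),w2b(s["position"]),s["ft_force"])
im=ctrl.get_image("side")[:,:,::-1]
cv2.imwrite(f"pics/side4.png",cv2.resize(im[70:250,150:370],None,fx=3.3,fy=3.3))
E
```

```text
time: 6.4
position: [0.63, 0.2382, 0.0806]
tool_rot: [-3.11, -0.44, -0.003]
ft_force: [-0.2, -0.4, 0.4]
grip_width: 0.005
[-0.    -0.002 -0.002] [75.29021137 12.35950762 80.59092222] [-0.22224601 -0.37428946  0.42749662]
```

View pics/side4.png

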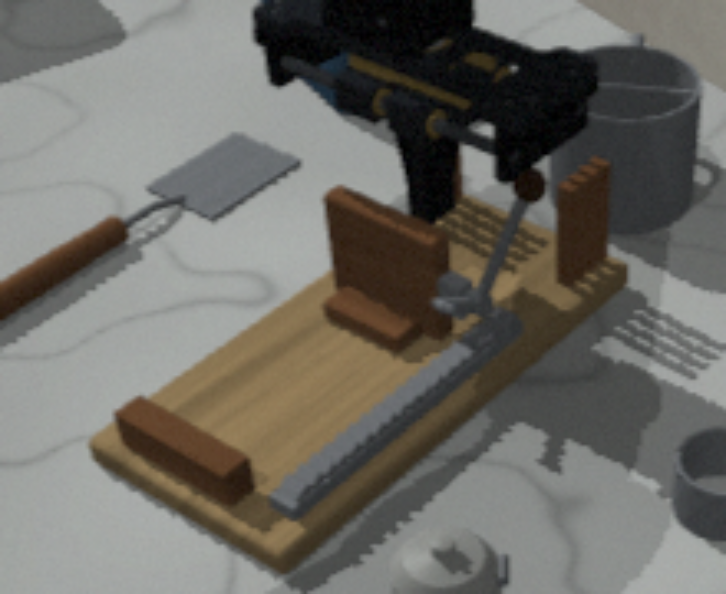

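The fingers stand between the plate and the fence, and the ball at (530,184) is clear below the gripper body. Now I push back.

```bash
python3 -m handwheel '[[-8,0,0,0,0,0,1],[-16,0,0,0,0,0,1],[-26,0,0,0,0,0,1],[-38,0,0,0,0,0,1],[-50,0,0,0,0,0,1],[-62,0,0,0,0,0,1],[-74,0,0,0,0,0,1],[-86,0,0,0,0,0,1],[-98,0,0,0,0,0,1],[-108,0,0,0,0,0,1],[-116,0,0,0,0,0,1],[-120,0,0,0,0,0,1]]'
python3 - <<'E'
from h import *
s=ctrl.get_state();print(want(),w2b(s["position"]),s["ft_force"])
im=ctrl.get_image("side")[:,:,::-1]
cv2.imwrite(f"pics/side5.png",cv2.resize(im[70:250,150:370],None,fx=3.3,fy=3.3))
E
```

```text
time: 7.95
position: [0.5135, 0.2043, 0.0794]
tool_rot: [3.11, 0.44, -0.0]
ft_force: [2.5, 0.7, 0.4]
grip_width: 0.006
[ 0.     0.    -0.002] [-45.97911349  12.30732627  79.442626  ] [2.54598079 0.71209894 0.42141273]
```

View pics/side5.png

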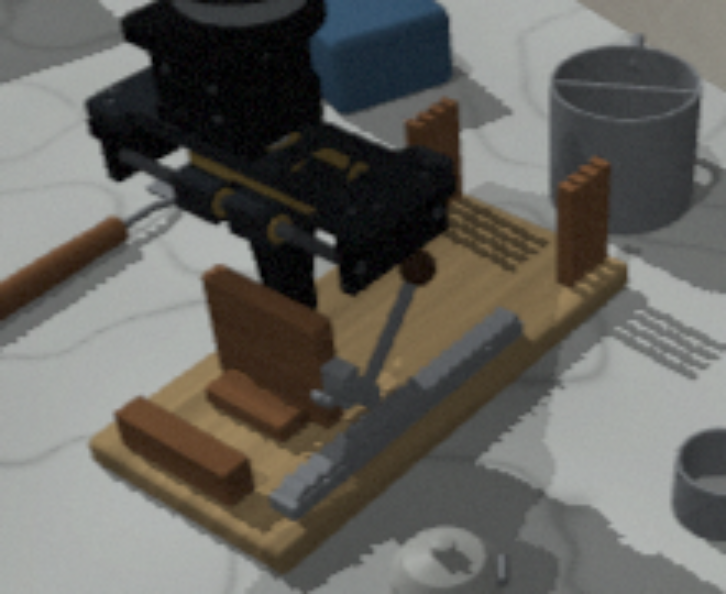

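The plate is sliding back at a steady 2.6 N, with the lever still flipped (ball at about (415,267)) and a gap left between foot and stop. I'll push on in small steps and watch the force.

```bash
python3 -m handwheel '[[-6,0,0,0,0,0,1],[-12,0,0,0,0,0,1],[-18,0,0,0,0,0,1],[-22,0,0,0,0,0,1],[-26,0,0,0,0,0,1],[-28,0,0,0,0,0,1],[-28,0,0,0,0,0,1]]'
python3 - <<'E'
from h import *
s=ctrl.get_state();print(w2b(s["position"]),s["ft_force"])
im=ctrl.get_image("side")[:,:,::-1]
cv2.imwrite(f"pics/side6.png",cv2.resize(im[70:250,150:370],None,fx=3.3,fy=3.3))
E
```

```text
time: 8.88
position: [0.4866, 0.1965, 0.0793]
tool_rot: [3.11, 0.439, -0.002]
ft_force: [1.6, -0.5, 0.5]
grip_width: 0.006
[-73.98217575  12.37796032  79.34320166] [ 1.5682909  -0.48813235  0.49066902]
```

View pics/side6.png

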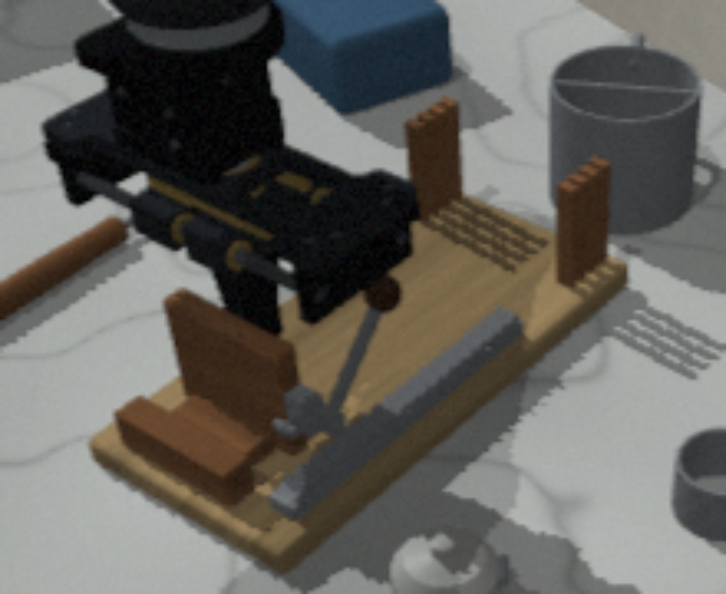

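The foot is now close to the stop and the force is still low. I continue in 2 mm steps.

```bash
python3 -m handwheel '[[-2,0,0,0,0,0,1],[-4,0,0,0,0,0,1],[-5,0,0,0,0,0,1],[-5,0,0,0,0,0,1]]'; python3 -m handwheel '[[-2,0,0,0,0,0,1],[-3,0,0,0,0,0,1],[-3,0,0,0,0,0,1]]'
```

```text
time: 9.43
position: [0.4823, 0.1955, 0.0795]
tool_rot: [-3.111, -0.44, -0.0]
ft_force: [2.3, 1.1, -1.7]
grip_width: 0.002
time: 9.8
position: [0.4821, 0.1954, 0.08]
tool_rot: [-3.109, -0.439, -0.01]
ft_force: [8.8, 2.5, -8.1]
grip_width: 0.004
```

The tool has stalled and the force has risen to 9 N, so the pusher is on the stop. I back off toward the fence, lift straight up and check.

```bash
python3 -m handwheel '[[4,0,0,0,0,0,1],[10,0,0,0,0,0,1],[13,0,0,0,0,0,1],[13,0,-30,0,0,0,1],[13,0,-75,0,0,0,1],[13,0,-120,0,0,0,1],[13,-30,-160,0,0,0,1],[13,-60,-180,0,0,0,1],[13,-60,-180,0,0,0,1],[13,-60,-180,0,0,0,1]]'
python3 - <<'E'
from h import *
s=ctrl.get_state();print(w2b(s["position"]),s["ft_force"])
im=ctrl.get_image("side")[:,:,::-1]
cv2.imwrite(f"pics/side7.png",cv2.resize(im[70:250,150:370],None,fx=3.3,fy=3.3))
E
```

```text
time: 11.05
position: [0.4752, 0.2549, 0.2587]
tool_rot: [3.11, 0.439, -0.002]
ft_force: [0.6, -1.4, -0.6]
grip_width: 0.008
[-68.68091815  71.55413544 258.68460769] [ 0.6118793  -1.40503033 -0.57286605]
```

View pics/side7.png

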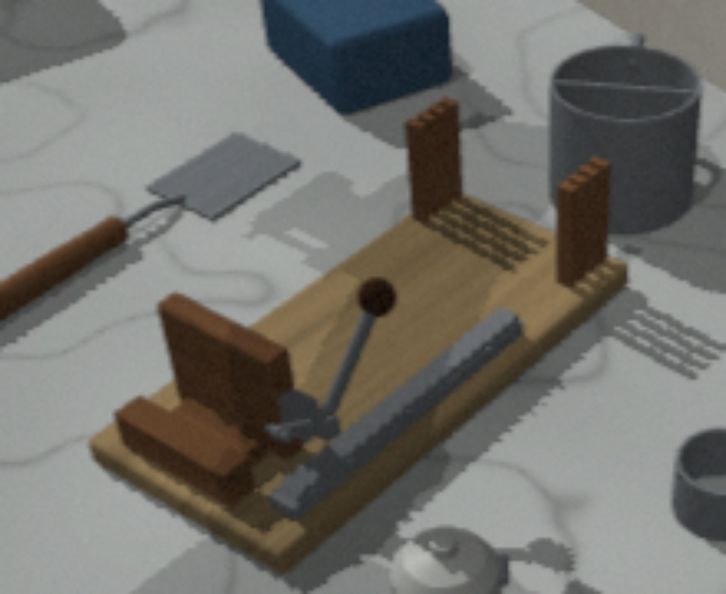

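Run:
```python
from h import *
o,d=ray("side",150+377/3.3,70+297/3.3);ob=w2b(o);db=w2b(o+d)-ob
p=ob+db*(-55-ob[1])/db[1];print("ball",p,"lean",np.arccos((p[2]-55)/72))
s=ctrl.get_state();print(np.abs(s["qd"]).max(),s["time"])
```

```text
ball [-44.01274882 -55.         104.61638184] lean 0.8105273083012641
0.007963287096911601 11.1
```

```bash
python3 -c "
from bench import ctrl;print(ctrl.close_job())"
```

```text
the job is handed in; nothing more can be done
None
```

I flipped the larger guide's lever over toward the fence with the closed fingers. I then pushed the pusher back to its stop from its front face, backed off and lifted clear, and handed the job in at about 11 s of the 45 s allowed. The close call gives no verdict, so the result is not confirmed.

**Back stop:** the slide moved at about 2.6 N. At the end the tool stalled and the force rose to about 9 N, and the last picture shows the foot against the stop. The ball's measured position puts the pusher at about 5 mm. That disagrees slightly with a full stop; it is within the 12 mm allowed and about the size of my measurement error.

**Lever:** the ball was about 105 mm high, a lean of about 0.8 rad, so the joint is at about 1.2, which is flipped.

**Clearances:** the fingers were about 0.17 m above the guide and touching nothing at hand-in. I kept well above the smaller guide when passing it, though I took no picture during that pass.

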